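# Tip the nuts out of the four-bay parts tray

### The job

Tip the hexagon nuts out of the four-bay steel parts tray into the blue bin standing on the bench: pick the tray up by its handle, hold the nuts' open corner over the bin and tip the tray on that corner, so that all three nuts run out through the gap and the other three bays keep everything they hold. Then put the tray back where it stood, flat on the bench, before you let go of it. Do not pick the nuts out by hand, and leave the bin and the other things on the bench where they are.

Things in the scene. Friction and masses are not known exactly. Their poses are not given: they have to be found in the camera images.
- tray_grip (a point): handle of the loose, grey-painted steel parts tray: centre of its black grip, a bar 110 mm long (x), 16 mm wide (y), 22 mm tall, 95 mm above the tray's underside. Free below down to the 30 mm high divider; held by a flat strap (22 x 4 mm) at x +-50 mm. Tray axes: x along the handle, y across, z up. With its load the tray weighs 0.6 to 0.8 kg
- tray_floor (a point): middle of the tray's floor, on top, 92 mm under tray_grip; same axes. Tray 220 mm (x) by 180 mm (y), floor and walls 3 mm thick, walls 30 mm high. Dividers of that height along x and y through the middle make four bays: nuts in the +x +y one, shaft keys -x +y, carbon brushes -x -y, washers +x -y. Each outer corner is cut off at 45 degrees, 41 mm off each side
- nut_gap (a point): nut bay's cut corner, +89.5 x, +69.5 y from tray_floor (mm), same axes: middle of the floor edge there. The wall is missing along the cut, a gap 58 mm wide without a lip; each bay has one. The oily parts start to slide at 10 to 15 degrees and all run out by 30 to 40, with the line x = y of the tray pointing downhill. Tipped straight towards a side, two bays can empty
- bin_mouth (a point): the loose blue stacking bin (0.35 kg) alone on the bench beside the tray, open at the top: centre of its mouth, level with the top of its side walls. Outside 185 mm deep (x), 145 mm wide (y), 76 mm high, walls 4 mm; the front wall (-x) is only 46 mm high and the side walls slope down to it over the last 45 mm. x from its low front to its back, z up
- nut0_mid (a point): centre of a steel hexagon nut, 24 mm across the flats, 13 mm thick, 33 g, lying flat in the tray's +x +y bay
- nut1_mid (a point): centre of a steel hexagon nut, 24 mm across the flats, 13 mm thick, 33 g, lying flat in the tray's +x +y bay
- nut2_mid (a point): centre of a steel hexagon nut, 24 mm across the flats, 13 mm thick, 33 g, lying flat in the tray's +x +y bay
- key0_mid (a point): centre of a steel shaft key with round ends, 40 x 10 x 8 mm, in the tray's -x +y bay: to stay there
- key1_mid (a point): centre of a steel shaft key with round ends, 40 x 10 x 8 mm, in the tray's -x +y bay: to stay there
- brush0_mid (a point): centre of a dark carbon brush, a block 16 x 28 x 11 mm, in the tray's -x -y bay: to stay there
- brush1_mid (a point): centre of a dark carbon brush, a block 16 x 28 x 11 mm, in the tray's -x -y bay: to stay there
- washer0_mid (a point): centre of a flat steel washer, 37 mm across, 5 mm thick, in the tray's +x -y bay: to stay there
- washer1_mid (a point): centre of a flat steel washer, 37 mm across, 5 mm thick, in the tray's +x -y bay: to stay there
- screwdriver_grip (a point): handle of a loose screwdriver, 200 mm long, that lies between tray and bin: bystander
- bearing_mid (a point): centre of a loose ball bearing lying flat, 90 mm across, 23 mm thick, at the left: bystander
- tape_roll_mid (a point): centre of a loose roll of tape lying flat, 104 mm across, 48 mm tall, at the right: bystander

How it is judged (in metres and radians):
On the way, in this order (a step that is already met when the one before it is completed fails the run):
1. all three nuts lie in the bin while the tray is still off the bench (x of nut0_mid in the frame of bin_mouth between -0.09 and 0.09 m and y of nut0_mid in the frame of bin_mouth between -0.07 and 0.07 m and z of nut0_mid in the frame of bin_mouth between -0.08 and -0.012 m and x of nut1_mid in the frame of bin_mouth between -0.09 and 0.09 m and y of nut1_mid in the frame of bin_mouth between -0.07 and 0.07 m and z of nut1_mid in the frame of bin_mouth between -0.08 and -0.012 m and x of nut2_mid in the frame of bin_mouth between -0.09 and 0.09 m and y of nut2_mid in the frame of bin_mouth between -0.07 and 0.07 m and z of nut2_mid in the frame of bin_mouth between -0.08 and -0.012 m and height (world z) of tray_grip above 0.12 m), for 0.1 s.
2. the tray stands flat on the bench, back where it was (within 80 mm), still held by the gripper (angle between tray_grip's own z axis and vertical below 0.05 rad and height (world z) of tray_grip below 0.101 m and distance of tray_grip from where it was at the start of the episode below 0.08 m and contact force between the fingers and tray above 0.5 N), for 0.1 s.
At the end, for the whole second after the job is handed in: All three nuts lie still in the blue bin; the keys, brushes and washers are all still in their own bays; the tray is released, flat (within 3 degrees) and still on the bench, its handle within 80 mm of where it was; the bin stands upright within 40 mm of where it was (x of nut0_mid in the frame of bin_mouth between -0.09 and 0.09 m and y of nut0_mid in the frame of bin_mouth between -0.07 and 0.07 m and z of nut0_mid in the frame of bin_mouth between -0.08 and -0.012 m and x of nut1_mid in the frame of bin_mouth between -0.09 and 0.09 m and y of nut1_mid in the frame of bin_mouth between -0.07 and 0.07 m and z of nut1_mid in the frame of bin_mouth between -0.08 and -0.012 m and x of nut2_mid in the frame of bin_mouth between -0.09 and 0.09 m and y of nut2_mid in the frame of bin_mouth between -0.07 and 0.07 m and z of nut2_mid in the frame of bin_mouth between -0.08 and -0.012 m and x of key0_mid in the frame of tray_grip between -0.112 and 0 m and y of key0_mid in the frame of tray_grip between 0 and 0.092 m and z of key0_mid in the frame of tray_grip between -0.1 and -0.06 m and x of key1_mid in the frame of tray_grip between -0.112 and 0 m and y of key1_mid in the frame of tray_grip between 0 and 0.092 m and z of key1_mid in the frame of tray_grip between -0.1 and -0.06 m and x of brush0_mid in the frame of tray_grip between -0.112 and 0 m and y of brush0_mid in the frame of tray_grip between -0.092 and 0 m and z of brush0_mid in the frame of tray_grip between -0.1 and -0.06 m and x of brush1_mid in the frame of tray_grip between -0.112 and 0 m and y of brush1_mid in the frame of tray_grip between -0.092 and 0 m and z of brush1_mid in the frame of tray_grip between -0.1 and -0.06 m and x of washer0_mid in the frame of tray_grip between 0 and 0.112 m and y of washer0_mid in the frame of tray_grip between -0.092 and 0 m and z of washer0_mid in the frame of tray_grip between -0.1 and -0.06 m and x of washer1_mid in the frame of tray_grip between 0 and 0.112 m and y of washer1_mid in the frame of tray_grip between -0.092 and 0 m and z of washer1_mid in the frame of tray_grip between -0.1 and -0.06 m and angle between tray_grip's own z axis and vertical below 0.05 rad and height (world z) of tray_grip below 0.101 m and distance of tray_grip from where it was at the start of the episode below 0.08 m and linear speed of tray below 0.03 m/s and angle between bin_mouth's own z axis and vertical below 0.08 rad and distance of bin_mouth from where it was at the start of the episode below 0.04 m and linear speed of each of nut0, nut1, nut2 below 0.05 m/s); the robot touches nothing.
It fails at once if the fingers touch a nut with more than 1 N (contact force between the fingers and nut0 above 1 N or contact force between the fingers and nut1 above 1 N or contact force between the fingers and nut2 above 1 N).
It fails at once if a bystander is pushed more than 40 mm (distance of any of screwdriver_grip, bearing_mid, tape_roll_mid from where it was at the start of the episode above 0.04 m).
It fails at once if the bin is pushed more than 60 mm or overturned (distance of bin_mouth from where it was at the start of the episode above 0.06 m or angle between bin_mouth's own z axis and vertical above 0.5 rad).
It also fails if it takes over 67 s, if anything falls off the work surface, if the arm or the gripper's body presses on something with over 40 N, if the wrist force passes 120 N, or if a joint passes its speed limit or range.

### The arm

A 6-joint arm with a two-finger parallel gripper is mounted at the origin on the work surface. World frame = base frame: x ahead of the robot, y to its left, z up, the work surface at z = 0. Lengths are in m, angles in degrees, forces in N, time in s.
With the tool pointing down it reaches from about 0.325 to 0.85 m from the base axis. Payload 15.5 kg.
Tool frame: the origin (TCP) lies midway between the tips of the shut fingers; the grasp point (between the pads) lies 19 mm behind it; z points along the fingers, y is the line along which they close (so a half turn about z gives the same grasp; the last joint's range is limited). The gripper opens to 91 mm and grips with 3 to 60 N. Pads are 32 mm wide; open, the fingers measure 118 mm over their backs; the gripper's body (76 mm by 178 mm) begins 60 mm behind the grasp point.
Start: joints at [-79.899, 28.281, 77.091, -0, 74.628, -5.472], TCP at [0.168, -0.602, 0.214] pointing down, gripper open.
Joint ranges: [-166.48, 166.48], [-47.26, 123.95], [12.59, 153.08], [-70.14, 250.14], [6.76, 159.57], [-176.63, 176.63]. Speed limits (degrees/s): [108.29, 108.29, 147.25, 172.46, 172.46, 172.46].

### API

Orientations are given as a 3x3 rotation matrix whose columns are the frame's x, y, z axes.
In Python, from bench import ctrl gives the robot as it stands. The module is installed in compiled form; this text tells all that it offers. Calls block until the motion is done:
- ctrl.goto(position, orientation): joint-space move of the TCP to a pose.
- ctrl.move_l(position, vel=0.15, ori=None, contact_N=None): straight line of the TCP; ori=None keeps the orientation; vel is the mean speed in m/s. With contact_N (N) it stops when the force on the tool has changed by that much, and returns True; else False.
- ctrl.movej(angles): joint-space move.
- ctrl.command_gripper(opening): opening from 0.0 (shut) to 1.0 (fully open); the grip force is fixed at half the most; returns when the fingers have stopped.
- ctrl.sleep(seconds).
- ctrl.ik(position, orientation): joint angles nearest the present ones, or None.
- ctrl.read_camera(name): name is "scene" or "top"; returns the picture (400x640x3 uint8, blue, green, red); there is no depth.
- ctrl.camera_params(name): a dict with "fx", "fy", "cx", "cy" (pixels), "pose" (4x4, takes a point from camera to world coordinates). Camera axes: x right, y up, looking along -z (the intrinsics and any distortion apply to the point x, -y, -z); pixel columns grow to the right and rows downward; lengths in m; the calibration is good to about 2 mm. A picture is of the moment at which its call begins. camera_params takes no time and is no camera call.
A pose or a line that the arm cannot do raises ctrl.MotionError and nothing moves.
- ctrl.sign_off(): hands the job in; it is judged then, once.
Readings, each from a call of its own:
- ctrl.current_t(): time.
- ctrl.current_q(): joint angles.
- ctrl.current_dq(): joint speeds.
- ctrl.current_effort(): joint torques, N m.
- ctrl.current_tool_pos(): TCP position.
- ctrl.current_eef_rot(): TCP orientation.
- ctrl.current_contact_force(): force on the tool from outside, world axes, zero at the start.
- ctrl.current_wrist_torque(): the same for the moment, N m.
- ctrl.current_grip_width(): opening from 0.0 (shut) to 1.0 (fully open).
- ctrl.current_grasp_force(): force on a finger pad.
Only numpy, scipy, OpenCV 4.12 (cv2) and the standard library are available. Lean on these libraries where they do the work, as an engineer would, in place of code of your own. Each camera call takes 0.05 s, during which the arm holds its last target. There are 200 camera calls.

## Working session

There is one attempt and no reset: what is moved stays moved. The work goes in short steps, each a Python script; the robot and the scene stay as the last script left them, time stands still between calls to the robot, and variables do not carry over. Pictures are saved under pics/ and viewed, at most 10 in all, crops included, and the job is handed in when it is done.

```bash
mkdir -p pics; python3 - <<'E'
from bench import ctrl
import cv2,numpy as np
for n in("top","scene"):
    cv2.imwrite(f"pics/{n}0.png",ctrl.read_camera(n)); p=ctrl.camera_params(n); print(n,{k:(np.round(v,4).tolist()) for k,v in p.items()})
E
```

```text
top {'fx': 422.7134, 'fy': 422.7134, 'cx': 318.1447, 'cy': 193.9999, 'pose': [[-0.0286, 0.9947, -0.0992, 0.4408], [-0.9995, -0.0297, -0.0095, -0.0027], [-0.0124, 0.0989, 0.995, 1.3075], [0.0, 0.0, 0.0, 1.0]]}
scene {'fx': 380.1967, 'fy': 380.1967, 'cx': 315.2619, 'cy': 199.0779, 'pose': [[-0.2803, -0.6089, 0.742, 1.2444], [0.9598, -0.1647, 0.2274, 0.2226], [-0.0163, 0.7759, 0.6306, 0.6672], [0.0, 0.0, 0.0, 1.0]]}
```

View pics/top0.png

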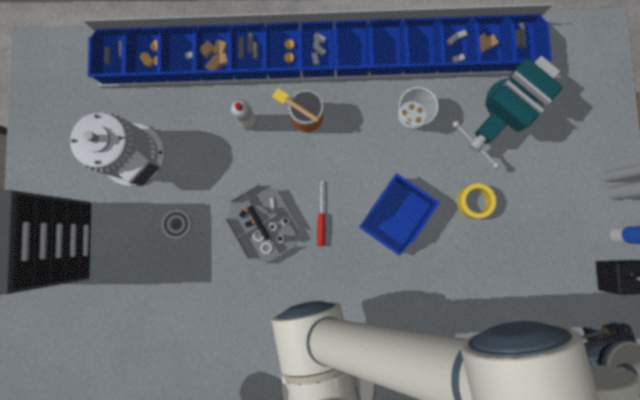

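View pics/scene0.png

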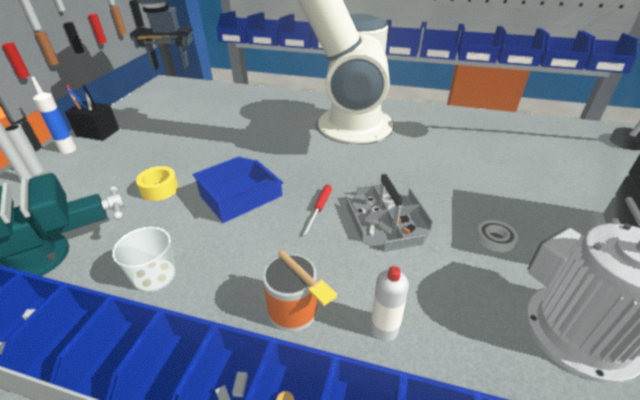

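The top view shows the tray at about (265,225), the screwdriver at (321,212), the bin at (400,213) and the tape at (477,200). In the scene view the tray is at (387,213) and the bin at (238,188). I'll zoom in on the tray and the bin.

```bash
python3 - <<'E'
import cv2,numpy as np
a=cv2.imread("pics/top0.png");b=cv2.imread("pics/scene0.png")
A=cv2.resize(a[170:270,220:320],(500,500),interpolation=3)  # *5
B=cv2.resize(b[165:260,325:445],None,fx=5,fy=5,interpolation=3)
C=cv2.resize(a[170:260,350:450],None,fx=5,fy=5,interpolation=3)
cv2.imwrite("pics/tA.png",A);cv2.imwrite("pics/tB.png",B);cv2.imwrite("pics/tC.png",C)
E
```

```text
(no output)
```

View pics/tA.png

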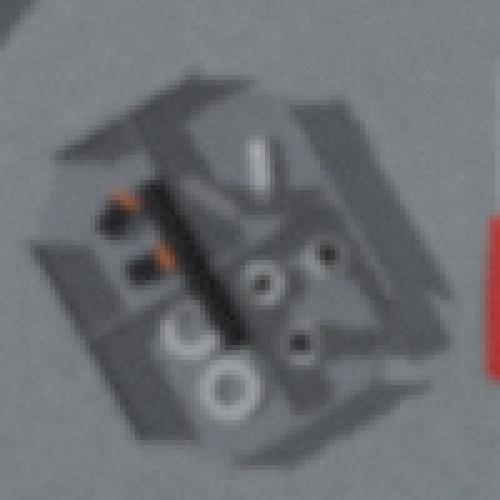

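View pics/tB.png

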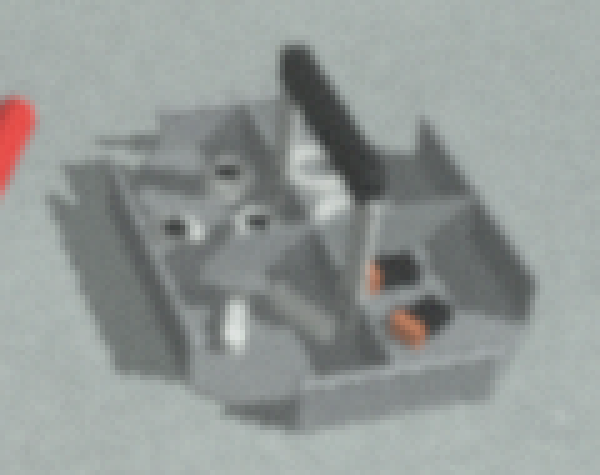

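View pics/tC.png

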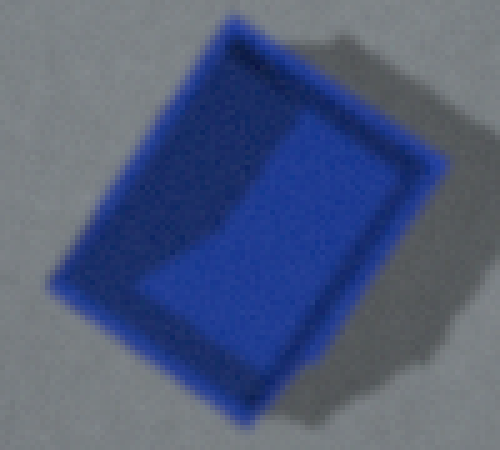

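The handle bar runs from crop (155,185) to (235,345). The nuts lie to its right, the keys above them, the brushes upper left and the washers below. So tray +x points image down-right and tray +y points right-up. The bin's low front is its lower-left edge: the side rim kinks at (315,355). Next I'll measure these.

```bash
cat > h.py <<'E'
import cv2,numpy as np
from bench import ctrl
def ray(n,uv):
    p=ctrl.camera_params(n);T=np.array(p["pose"])
    d=np.array([(uv[0]-p["cx"])/p["fx"],-(uv[1]-p["cy"])/p["fy"],-1])
    return T[:3,3],T[:3,:3]@d
def at(n,uv,z):
    o,d=ray(n,uv);return o+d*(z-o[2])/d[2]
def tri(u1,u2):
    o,d=ray("top",u1);o2,d2=ray("scene",u2);d=d/np.linalg.norm(d);d2=d2/np.linalg.norm(d2)
    s=np.linalg.lstsq(np.c_[d,-d2],o2-o,rcond=None)[0];a=o+d*s[0];b=o2+d2*s[1]
    return (a+b)/2,np.linalg.norm(a-b)
def bar(img,box,th=60):
    x0,y0,x1,y1=box;m=(img[y0:y1,x0:x1].max(2)<th).astype(np.uint8)
    c=max(cv2.findContours(m,0,2)[0],key=cv2.contourArea)
    r=cv2.minAreaRect(c);b=cv2.boxPoints(r)+[x0,y0]
    return np.array(r[0])+[x0,y0],r,b
E
python3 - <<'E'
from h import *
a=cv2.imread("pics/top0.png");b=cv2.imread("pics/scene0.png")
ct,r,bx=bar(a,(248,200,275,245));print("top",ct,r[1:],cv2.contourArea(bx))
cs,r2,bx2=bar(b,(378,170,404,208));print("scene",cs,r2[1:])
print("tri",tri(ct,cs)); print("top@.1",at("top",ct,.1),"scene@.097",at("scene",cs,.097))
def ends(bb):
    s=[np.linalg.norm(bb[i]-bb[(i+1)%4]) for i in range(4)];i=int(np.argmin(s))
    return (bb[i]+bb[(i+1)%4])/2,(bb[(i+2)%4]+bb[(i+3)%4])/2
e=[at("top",p,.1) for p in ends(bx)];d=e[0]-e[1];print("len",np.linalg.norm(d),"yaw",np.degrees(np.arctan2(d[1],d[0])))
e=[at("scene",p,.097) for p in ends(bx2)];d=e[0]-e[1];print("len",np.linalg.norm(d),"yaw",np.degrees(np.arctan2(d[1],d[0])))
m=cv2.inRange(cv2.cvtColor(a,cv2.COLOR_BGR2HSV),(105,120,40),(130,255,255))[165:265,345:455]
c=max(cv2.findContours(m,0,2)[0],key=cv2.contourArea)
q=cv2.approxPolyDP(cv2.convexHull(c),6,True)[:,0]+[345,165];print("bin",q.tolist())
P=[at("top",p,.076 if (p[0]-p[1])>(400-213)-0 and 0 else (.076 if p[0]*.56-p[1]*.82>400*.56-213*.82 else .046)) for p in q]
P=np.array(P);print(P.round(4).tolist());print([round(float(np.linalg.norm((P[i]-P[(i+1)%4])[:2])),3) for i in range(len(P))],P.mean(0))
E
```

```text
Traceback (most recent call last):
cv2.error: OpenCV(4.12.0) /io/opencv/modules/imgproc/src/shapedescr.cpp:315: error: (-215:Assertion failed) npoints >= 0 && (depth == CV_32F || depth == CV_32S) in function 'contourArea'
```

```bash
cat > m.py <<'E'
from h import *
a=cv2.imread("pics/top0.png");b=cv2.imread("pics/scene0.png")
ct,r,bx=bar(a,(248,200,275,245));print("top",ct,r[1:])
cs,r2,bx2=bar(b,(378,170,404,208));print("scene",cs,r2[1:])
print("tri",tri(ct,cs)); print("top@.1",at("top",ct,.1),"scene@.097",at("scene",cs,.097))
def ends(bb):
    s=[np.linalg.norm(bb[i]-bb[(i+1)%4]) for i in range(4)];i=int(np.argmin(s))
    return (bb[i]+bb[(i+1)%4])/2,(bb[(i+2)%4]+bb[(i+3)%4])/2
for n,B,z in(("top",bx,.1),("scene",bx2,.097)):
    e=[at(n,p,z) for p in ends(B)];d=e[0]-e[1];print("len",np.linalg.norm(d),"yaw",np.degrees(np.arctan2(d[1],d[0])))
m=cv2.inRange(cv2.cvtColor(a,cv2.COLOR_BGR2HSV),(105,120,40),(130,255,255))[165:265,345:455]
c=max(cv2.findContours(m,0,2)[0],key=cv2.contourArea)
q=cv2.approxPolyDP(cv2.convexHull(c),6,True)[:,0]+[345,165];print("bin",q.tolist())
P=np.array([at("top",p,.076 if p[0]*.56-p[1]*.82>400*.56-213*.82 else .046) for p in q])
print(P.round(4).tolist(),[round(float(np.linalg.norm((P[i]-P[(i+1)%4])[:2])),3) for i in range(len(P))],P.mean(0))
E
python3 m.py
```

```text
top [258.72058868 222.36764717] ((36.35770034790039, 6.002449989318848), 59.03623962402344)
scene [393.49999809 196.49999809] ((14.062884330749512, 2.400980234146118), 59.03623962402344)
tri (array([0.48531039, 0.18916786, 0.07248297]), np.float64(0.008325407262474752))
top@.1 [0.48490717 0.18082307 0.1       ] scene@.097 [0.51527141 0.19442136 0.097     ]
len 0.10444949175663146 yaw 29.99123200316811
len 0.04725769351791546 yaw -151.66678694242762
bin [[395, 174], [439, 202], [399, 254], [360, 227]]
[[0.6159, -0.2182, 0.076], [0.5297, -0.3421, 0.076], [0.3817, -0.2241, 0.046], [0.4644, -0.1122, 0.046]] [0.151, 0.189, 0.139, 0.185] [ 0.49792886 -0.2241565   0.061     ]
```

```bash
sed -i 's/bar(b,(378,170,404,208))/bar(b,(375,168,408,210),85)/; s/bar(a,(248,200,275,245))/bar(a,(249,203,272,243),70)/' m.py; python3 m.py | head -6
python3 - <<'E'
from h import *
b=cv2.imread("pics/scene0.png").max(2)
print(b[172:208,378:404])
E
```

```text
top [258.78756428 222.7072525 ] ((37.71834182739258, 7.4141011238098145), 59.74356460571289)
scene [390.66107559 189.58724976] ((32.687355041503906, 7.946550369262695), 55.00797653198242)
tri (array([0.48404403, 0.18294288, 0.09216571]), np.float64(0.0022180959712264883))
top@.1 [0.48393319 0.18064568 0.1       ] scene@.097 [0.49005477 0.18434015 0.097     ]
len 0.10832892851989816 yaw -150.7069920079911
len 0.11164509306169865 yaw -148.55300170104607
[[179 175 174 175 171 172 172 172 171 177 178 175 179 179 178 181 179 176
  179 177 177 173 174 175 175 176]
 [175 173 173 161 152 152 148 151 164 172 177 178 179 176 177 175 180 179
  174 174 173 173 173 177 173 176]
 [175 173 165 142 115 108 108 114 132 156 173 176 178 179 178 173 177 175
  174 175 175 176 176 179 177 175]
 [176 172 153 114  86  74  75  81  99 135 166 175 176 177 176 173 172 172
  175 173 175 177 177 179 177 177]
 [174 174 149 101  69  68  66  71  82 114 152 170 176 175 175 173 176 173
  175 173 172 176 180 180 180 177]
 [175 172 146  92  64  63  64  68  72  91 129 164 174 173 172 172 176 170
  172 172 175 178 177 181
[... 2580 characters left out ...]
49  91  59
   57  63  63  68  72  79  93 104]
 [103 101 102 109 118 127 149 168 176 186 193 201 202 199 193 164 113  65
   57  57  56  64  63  77  94 105]
 [104  98 102 104 105 113 134 151 158 166 173 182 190 194 189 176 139  89
   64  63  62  66  69  85 103 107]
 [107 103 109 108 100 103 119 140 149 156 169 184 195 201 197 195 169 114
   70  65  71  86  89 105 117 113]
 [113 109 111 108  99  96 109 124 144 149 174 198 206 208 206 201 180 133
   92  81 104 134 140 137 138 128]
 [131 118 111 103  97  96  95 113 135 152 186 210 214 208 198 187 169 135
  110 105 128 160 170 157 148 137]
 [134 124 113 103  96  93  94 104 128 161 190 208 206 192 174 163 151 129
  117 119 129 157 174 156 147 144]]
```

```bash
cat >> h.py <<'E'
from scipy.spatial.transform import Rotation as Ro
G0=np.array([.484,.182,.095]);YAW=-150.
BIN=np.array([.498,-.224,.076]);BYAW=-37.
R0=Ro.from_euler("z",YAW,degrees=True).as_matrix()
d=R0@[1,1,0]/np.sqrt(2);AX=np.cross([0,0,1],d)
GAP=np.array([.0895,.0695,-.092])
def tool(Rt,s): return Rt@np.diag([1,-1,-1.])@np.diag([s,s,1.])
def pose(grip,Rt,s):
    T=tool(Rt,s);return grip+.019*T[:,2],T
def tilt(th,P,s,corr=0):
    Rt=Ro.from_rotvec(AX*np.radians(th)).as_matrix()@R0
    return pose(P-Rt@GAP,Rt,s)
P=np.r_[(BIN+Ro.from_euler("z",BYAW,degrees=True).apply([-.01,.015,0]))[:2],.105]
E
python3 - <<'E'
from h import *
print("P",P,"d",d,"gap now",G0+R0@GAP)
for s in(1,-1):
    for p,T in [pose(G0+[0,0,.1],R0,s),pose(G0,R0,s)]+[tilt(t,P,s) for t in(0,15,30,38,45)]:
        q=ctrl.ik(p,T);print(s,p.round(3),None if q is None else np.round(q,0))
E
```

```text
P [ 0.49904087 -0.20600232  0.105     ] d [-0.25881905 -0.96592583  0.        ] gap now [0.44124073 0.07706123 0.003     ]
1 [0.484 0.182 0.176] [  14.   22.   95.   -0.   63. -106.]
1 [0.484 0.182 0.076] [  14.   30.  101.   -0.   49. -106.]
1 [ 0.542 -0.101  0.178] [ -17.   25.   90.   -0.   65. -137.]
1 [ 0.536 -0.123  0.205] [ -29.   24.   89.   15.   72. -154.]
1 [ 0.528 -0.151  0.224] [ -40.   27.   86.   27.   81. -167.]
1 [ 0.524 -0.167  0.232] [ -45.   30.   85.   32.   87. -172.]
1 [ 0.52  -0.183  0.236] [ -48.   33.   83.   36.   93. -176.]
-1 [0.484 0.182 0.176] [14. 22. 95. -0. 63. 74.]
-1 [0.484 0.182 0.076] [ 14.  30. 101.  -0.  49.  74.]
-1 [ 0.542 -0.101  0.178] [-17.  25.  90.  -0.  65.  43.]
-1 [ 0.536 -0.123  0.205] [-29.  24.  89.  15.  72.  26.]
-1 [ 0.528 -0.151  0.224] [-40.  27.  86.  27.  81.  13.]
-1 [ 0.524 -0.167  0.232] [-45.  30.  85.  32.  87.   8.]
-1 [ 0.52  -0.183  0.236] [-48.  33.  83.  36.  93.   4.]
```

```bash
python3 - <<'E'
from h import *
s=-1
ctrl.goto(*pose(G0+[0,0,.12],R0,s))
print(ctrl.move_l(pose(G0,R0,s)[0],vel=.12,contact_N=8),ctrl.current_tool_pos())
ctrl.command_gripper(0.0)
print("w",ctrl.current_grip_width()*91,"F",ctrl.current_grasp_force())
ctrl.move_l(pose(G0+[0,0,.02],R0,s)[0],vel=.05)
print("F",ctrl.current_grasp_force(),ctrl.current_contact_force(),ctrl.current_wrist_torque(),ctrl.current_t())
a=ctrl.read_camera("top");b=ctrl.read_camera("scene")
cv2.imwrite("pics/l.png",np.hstack([cv2.resize(a[160:280,210:330],(400,400),interpolation=3),cv2.resize(b[140:260,325:445],(400,400),interpolation=3)]))
E
```

```text
False [0.48441489 0.18207154 0.0765421 ]
w 15.764187682345598 F 29.9616140127182
F 29.968319535255432 [-0.54469681  0.05496171 -6.51506894] [ 0.00824673 -0.01644551  0.03885015] 5.9
```

View pics/l.png

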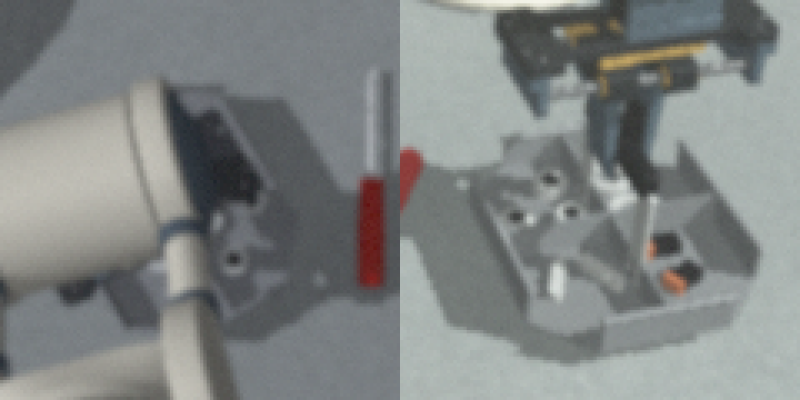

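The fingers closed to 15.8 mm on the bar. The right half shows the tray hanging level under the gripper with all its parts in place. Now I'll carry it over and tip it.

```bash
python3 - <<'E'
from h import *
s=-1
p0,T0=tilt(0,P,s)
ctrl.move_l(pose(np.r_[G0[:2],p0[2]+.019],R0,s)[0],vel=.1)
ctrl.move_l(p0,vel=.12)
for th,v in((14,.05),(24,.05)):
    p,T=tilt(th,P,s);ctrl.move_l(p,vel=v,ori=T)
print(ctrl.current_t(),ctrl.current_grip_width()*91,ctrl.current_wrist_torque(),ctrl.current_tool_pos()-p)
a=ctrl.read_camera("top");b=ctrl.read_camera("scene")
cv2.imwrite("pics/t1.png",np.hstack([cv2.resize(a[150:280,310:440],(400,400),interpolation=3),cv2.resize(b[100:240,180:320],(400,400),interpolation=3)]))
E
```

```text
10.9417 15.714520336522053 [-0.80284562  0.14779402 -0.05155815] [-2.51170784e-05  3.49042472e-04 -2.05228037e-04]
```

View pics/t1.png

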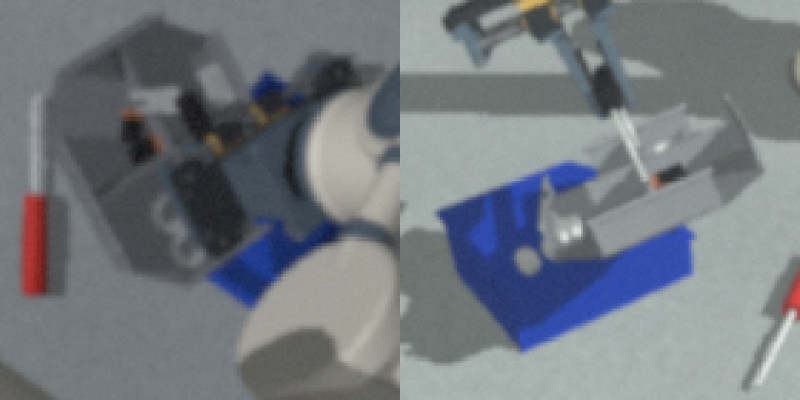

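At 24° one nut appears to be in the bin (right half, 527,262), and two parts show at (570,230) in the tray near the gap. I'll go on to 38°.

```bash
python3 - <<'E'
from h import *
s=-1
for th in(31,38):
    p,T=tilt(th,P,s);ctrl.move_l(p,vel=.04,ori=T)
ctrl.sleep(.6)
print(ctrl.current_t(),ctrl.current_grip_width()*91,ctrl.current_contact_force())
a=ctrl.read_camera("top");b=ctrl.read_camera("scene")
cv2.imwrite("pics/t2.png",np.hstack([cv2.resize(a[150:280,310:440],(400,400),interpolation=3),cv2.resize(b[100:240,180:320],(400,400),interpolation=3)]))
E
```

```text
12.7583 15.514873252073015 [-0.76773189  0.15693374 -5.39379676]
```

View pics/t2.png

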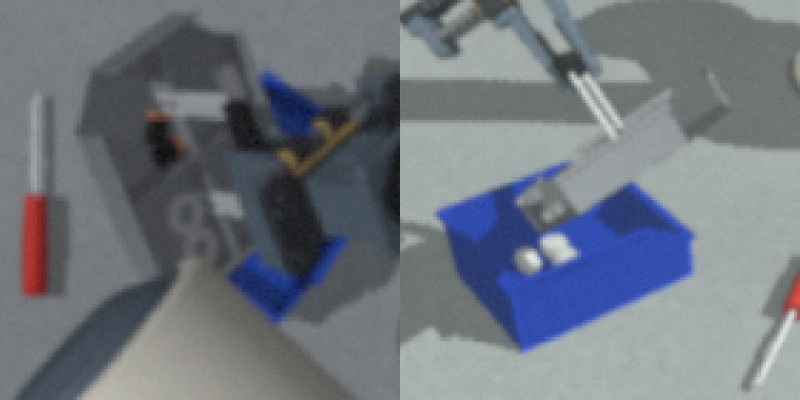

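The bin now shows two or three nuts around (545,252). The force dropped by 1.1 N, about three nuts' worth (0.97 N). I'll level the tray, back off over its place and check from above before lowering.

```bash
python3 - <<'E'
from h import *
s=-1
for th in(20,0):
    p,T=tilt(th,P,s);ctrl.move_l(p,vel=.08,ori=T)
g=np.r_[G0[:2],p[2]]; ctrl.move_l(g,vel=.12); ctrl.sleep(.4)
print(ctrl.current_t(),ctrl.current_contact_force())
a=ctrl.read_camera("top");b=ctrl.read_camera("scene")
cv2.imwrite("pics/t3.png",np.vstack([np.hstack([cv2.resize(a[165:265,345:445],(300,300),interpolation=3),cv2.resize(b[140:240,180:280],(300,300),interpolation=3)]),
 np.hstack([cv2.resize(a[160:280,200:320],(300,300),interpolation=3),cv2.resize(b[110:240,310:440],(300,300),interpolation=3)])]))
E
```

```text
17.225 [-0.9646111  -0.28546981 -5.47266493]
```

View pics/t3.png

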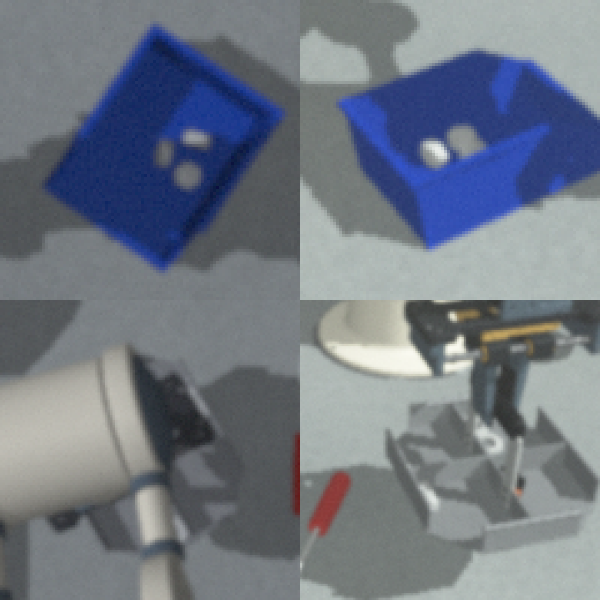

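All three nuts lie in the bin (top left, 165–195, 135–175). The nut bay is empty, and the 1.04 N weight drop matches three nuts. Next I'll lower the tray.

```bash
python3 - <<'E'
from h import *
s=-1
t=pose(G0,R0,s)[0]
ctrl.move_l(t+[0,0,.012],vel=.08)
c=ctrl.move_l(t-[0,0,.004],vel=.02,contact_N=6);ctrl.sleep(.4)
print(c,ctrl.current_tool_pos()-t,ctrl.current_contact_force(),ctrl.current_wrist_torque(),ctrl.current_grasp_force(),ctrl.current_t())
E
```

```text
True [-1.64861170e-04 -4.29573724e-05 -3.98484260e-04] [2.82887004 0.76310168 5.19544268] [ 0.1535241 -0.6583409 -0.0168007] 29.99950647354126 19.6083
```

```bash
python3 - <<'E'
from h import *
s=-1
t=pose(G0,R0,s)[0]
c=ctrl.move_l(t-[0,0,.003],vel=.01,contact_N=15);ctrl.sleep(.4)
print(c,ctrl.current_tool_pos()-t,ctrl.current_contact_force(),ctrl.current_wrist_torque(),ctrl.current_grasp_force(),ctrl.current_t())
b=ctrl.read_camera("scene");a=ctrl.read_camera("top")
cv2.imwrite("pics/f.png",np.hstack([cv2.resize(b[150:260,325:435],(550,550),interpolation=3)]))
E
```

```text
True [-6.92333062e-05  1.82777159e-05 -5.87600760e-04] [-0.85736999  0.13084977  5.60400487] [-0.00682077 -0.0608853   0.0184443 ] 30.000489056110382 20.2167
```

View pics/f.png

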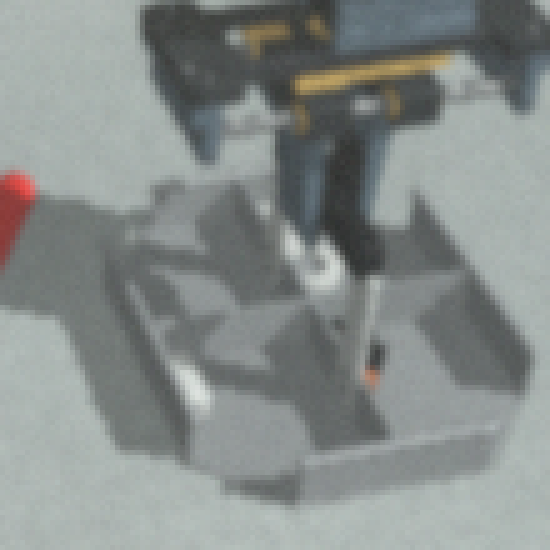

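The tray sits flat with the moment gone (0.06 N m), and the washers, brushes and keys are against their bay walls. I'll release, withdraw and check with masks.

```bash
python3 - <<'E'
from h import *
s=-1
ctrl.sleep(.2);ctrl.command_gripper(1.0);ctrl.sleep(.3)
ctrl.move_l(pose(G0+[0,0,.15],R0,s)[0],vel=.08)
ctrl.movej([-79.9,28.3,77.1,0,74.6,-5.5]);ctrl.sleep(.5)
a=ctrl.read_camera("top");b=ctrl.read_camera("scene")
ct,r,_=bar(a,(249,203,272,243),70);cs,_,_=bar(b,(375,168,408,210),85)
print("grip",tri(ct,cs),ct,cs,r[1:])
hsv=cv2.cvtColor(a,cv2.COLOR_BGR2HSV)
m=cv2.inRange(hsv,(105,120,40),(130,255,255))[165:265,345:455]
c=max(cv2.findContours(m,0,2)[0],key=cv2.contourArea)
print("bin",(cv2.approxPolyDP(cv2.convexHull(c),6,True)[:,0]+[345,165]).tolist())
k=((hsv[...,1]<70)&(hsv[...,2]>90)).astype(np.uint8)[185:240,370:430]
print("nuts",[(s_[4],(c_+[370,185]).round(0).tolist()) for s_,c_ in zip(*cv2.connectedComponentsWithStats(k)[2:])])
# bright parts in tray
g=(cv2.cvtColor(a,6)[170:270,220:320]>165).astype(np.uint8)
print("bright",[(s_[4],(c_+[220,170]).round(0).tolist()) for s_,c_ in zip(*cv2.connectedComponentsWithStats(g)[2:])][1:])
o=cv2.inRange(hsv,(3,120,90),(18,255,255))[170:270,220:320]
print("orange",[(s_[4],(c_+[220,170]).round(0).tolist()) for s_,c_ in zip(*cv2.connectedComponentsWithStats(o)[2:])][1:],ctrl.current_t())
E
```

```text
grip (array([0.48335479, 0.18330819, 0.09224938]), np.float64(0.0003766086427600802)) [258.21087551 223.03218842] [390.31458664 189.44551849] ((36.979461669921875, 9.46141242980957), 60.01836013793945)
bin [[395, 174], [439, 202], [399, 254], [360, 227]]
nuts [(np.int32(2793), [400.0, 213.0]), (np.int32(209), [375.0, 193.0]), (np.int32(46), [425.0, 187.0]), (np.int32(37), [410.0, 211.0]), (np.int32(42), [400.0, 216.0]), (np.int32(66), [407.0, 223.0]), (np.int32(95), [425.0, 232.0]), (np.int32(12), [371.0, 238.0])]
bright [(np.int32(14), [279.0, 202.0])]
orange [] 27.6167
```

```bash
python3 -c "
from bench import ctrl
print(ctrl.sign_off())"
```

```text
the job is handed in; nothing more can be done
None
```

I tipped all three nuts into the blue bin, put the tray back flat where it stood, released it and handed the job in at about 28 s. The last camera check showed the bin unmoved and the handle within 2 mm of its start. I could not pick out every key, brush and washer, but the tray's weight loss (about 106 g) fits three nuts and nothing else.

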